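Post a slide case into the thin-section return box

TASK

Take the white slide case out of its stand and post it upright, end first, through the slot on top of the return box, pushing it past the stiff flap inside until it drops right into the box. The slotted top was screwed on off-centre, so feel for the slot gently: there is glass in the case, so never press it against the box with more than about 20 N. Leave the book, the black jar and the rock core where they are.

Things in the scene. Friction and masses are not known exactly. Their poses are not given: they have to be found in the camera images.
- slide_case: The slide case: a flat white plastic case, 10 mm thick (its x), 40 mm wide (its y), 85 mm long (its z, up at the start), edges rounded by 1.5 mm, about 55 g. It starts upright in the stand, its lower 26 mm in the pocket. Origin at the centre of its lower end face. Both ends and both faces are alike.
- case_top (a point): Centre of the upper end face of the slide case, 85 mm along its z from the origin.
- stand: Black plastic stand, fixed to the table: a foot plate 60 mm (its x) by 80 mm (its y) and 4 mm thick, with an open-topped pocket, 30 mm high above the table, in its middle. The pocket is 14 mm (x) by 44 mm (y) inside with 4 mm walls, so the case stands in it with 2 mm of play each side. Origin at the centre of the underside, z up.
- return_box: Grey sheet-steel return box, fixed, hollow, 120 mm (its x) by 110 mm (its y); steel lid 115 mm above the table, walls 3 mm, inner floor at 4 mm. On the lid lies a flat aluminium slotted insert, 66 x 84 mm, 4 mm thick, on a 6 mm black foam pad that gives about 0.4 mm per N pressed, 5 mm at most. Origin at the centre of the box's underside, z up.
- lid_middle (a point): Middle of the box's top at the insert's top face, 125 mm up (unpressed); box axes. NOT the slot's centre: that lies on the box's middle in y (within 0.5 mm) but anywhere within 9 mm to either side of this point along x, given by no pose: see or feel it. It stays put. The slot is 12 mm (x) by 43 mm (y), square-edged, with a straight throat 25 mm deep.
- flap_level (a point): Point on the box's middle axis 45 mm below the insert's top, where a stiff flap lies across under the slot. It carries the case, then 40 mm proud of the insert; it yields to a push of about 5 to 10 N and stays where pushed. After about 20 mm of pushing (20 mm still proud) the case slips past it and falls to the box floor.
- book: Bystander: green hardback book lying flat, 156 x 216 mm, 34 mm thick. Origin at the centre of its underside.
- tin: Bystander: small black round jar with a lid, 44 mm across, 50 mm high, standing. Origin at the centre of its underside.
- core: Bystander: grey rock drill core, a disc 52 mm across and 34 mm high, lying on its flat face. Origin at the centre of its underside.
Not all that is in view belongs to the job. Leave any pink look-alike of the stand alone. Of the things that look like the slide_case, take the one that is nearest to the robot's base at the start.

How it is judged:
On the way, in this order (a step that is already met when the one before it is completed fails the run):
1. the slide case is lifted clear of its stand (height (world z) of slide_case above 0.04 m and contact force between slide_case and stand below 0.1 N), for 0.1 s.
2. the slide case is upright in the slot, its leading end at least 17 mm below the top of the insert (((z of slide_case in the frame of return_box below 0.108 m and z of case_top in the frame of return_box above 0.124 m and angle between slide_case's own z axis and vertical below 0.25 rad and x of slide_case in the frame of return_box between -0.016 and 0.016 m and y of slide_case in the frame of return_box between -0.005 and 0.005 m) or (z of case_top in the frame of return_box below 0.108 m and z of slide_case in the frame of return_box above 0.124 m and angle between slide_case's own z axis and vertical above 2.89 rad and x of case_top in the frame of return_box between -0.016 and 0.016 m and y of case_top in the frame of return_box between -0.005 and 0.005 m))), for 0.1 s.
At the end, for the whole second after the job is handed in: The whole slide case is inside the return box, both its ends within the walls and below 110 mm above the table (the lid is at 115 mm), at rest (under 20 mm/s); the book, the jar and the rock core lie within 20 mm of where they started (x of slide_case in the frame of return_box between -0.06 and 0.06 m and y of slide_case in the frame of return_box between -0.055 and 0.055 m and x of case_top in the frame of return_box between -0.06 and 0.06 m and y of case_top in the frame of return_box between -0.055 and 0.055 m and z of each of slide_case, case_top in the frame of return_box below 0.11 m and linear speed of slide_case below 0.02 m/s and distance of each of book, tin, core from where it was at the start of the episode below 0.02 m); the robot touches nothing.
It fails at once if the slide case is pressed against the return box (slot, throat or flap) with more than 22 N (contact force between slide_case and return_box above 22 N).
It fails at once if the book, the jar or the rock core is pushed more than 20 mm from its place (distance of any of book, tin, core from where it was at the start of the episode above 0.02 m).
It also fails if it takes over 67 s, if anything falls off the work surface, if the arm or the gripper's body presses on something with over 40 N, if the wrist force passes 120 N, or if a joint passes its speed limit or range.

ROBOT

A 6-joint arm with a two-finger parallel gripper is mounted at the origin on the work surface. World frame = base frame: x ahead of the robot, y to its left, z up, the work surface at z = 0. Lengths are in m, angles in rad, forces in N, time in s.
With the tool pointing down it reaches from about 0.275 to 0.725 m from the base axis. Payload 5.6 kg.
Tool frame: the origin (TCP) lies midway between the tips of the shut fingers; the grasp point (between the pads) lies 19 mm behind it (manip.grasp_offset is the distance from the TCP to the grasp point, in m); z points along the fingers, y is the direction in which the jaws open and shut (so a half turn about z gives the same grasp; the last joint's range is limited). The gripper opens to 85 mm and grips with 20 to 120 N. Pads are 22 mm wide; open, the fingers measure 114 mm over their backs; the gripper's body (76 mm by 85 mm) begins 54 mm behind the grasp point. The pads swing forward as they close: fully open they stand 13 mm farther back than shut.
Start: joints at [1.468, 0.255, 0.108, 0, -1.424, -0.285], TCP at [0.208, 0.509, 0.231] pointing down, gripper open.
Joint ranges: [-2.95, 2.95], [-1.21, 1.97], [-1.09, 1.5], [-2.87, 1.71], [-2.94, -0.07], [-3.05, 3.05]. Speed limits (rad/s): [2.57, 2.57, 3.14, 3.14, 3.14, 3.14].

INTERFACE

Orientations are given as a 3x3 rotation matrix whose columns are the frame's x, y, z axes.
In Python, from rig import manip gives the robot as it stands.
- The arm moves only by the shell command python3 -m handwheel 'ROWS' [OPENING] [FORCE]. ROWS is JSON, a list of rows, each a list of 4 numbers: the shift along the tool's x, y, z in mm, then the turn about the tool's z in rad. A call has 1 to 12 rows; each row is the pose to reach, as a shift and turn from the pose commanded when the call began, along the tool's axes at that moment; what a row does not reach only later rows make up. A row lasts 1/8 s, in which the tool goes at most 62.5 mm and 10.7 degrees, less where a joint would pass 70% of its speed; a pose out of reach is approached as far as the arm can. A call with a gripper value outside its range is refused whole. OPENING is the closure in counts, from 0 (fully open) to 255 (shut), set as the call begins (- or left out, the last holds). The fingers move at their own pace and stop on an object; FORCE is the grip in N (left out, the last holds). Time passes only in rows, so rows that repeat a pose let the fingers close. It gives the time, the measured TCP pose, the force and the opening at its end, in the units of the state.
- manip.state(): the state, without advancing time (a new reading comes with each control period).
- manip.read_camera(name): name is "side" or "top" or "wrist"; returns the picture (420x560x3 uint8, blue, green, red); there is no depth.
- manip.camera_model(name): a dict with "vfov" (degrees; the focal length in pixels is half the picture's height over the tangent of half this angle, whatever the lens; pixels are square), "cx", "cy" (the principal point, pixels), "xyz" and "orientation" of the camera in the world. Camera axes: x right, y up, looking along -z (the intrinsics and any distortion apply to the point x, -y, -z); pixel columns grow to the right and rows downward; lengths in m; the calibration is good to about 2 mm. The wrist camera is an equidistant fisheye: a pixel r from the principal point sees the ray r / f radians off the axis. A picture is of the moment at which its call begins: read the wrist's pose just before it. camera_model takes no time and is no camera call; for the wrist camera it gives the pose at the moment of the call.
- manip.close_job(): hands the job in, once; it reports no verdict.
The state is a dict: "t": time; "qpos": joint angles; "dq": joint speeds; "joint_efforts": joint torques, N m; "position": TCP position; "tool_rot": TCP orientation; "ft_force": force on the tool from outside, world axes, zero at the start; "moment": the same for the moment, N m; "gripper_width": opening from 0.0 (shut) to 1.0 (fully open).
Only numpy, scipy, OpenCV 4.12 (cv2) and the standard library are available. Lean on these libraries where they do the work, as an engineer would, in place of code of your own. Each camera call takes 0.05 s, during which the arm holds its last target.

## Working session

There is one attempt and no reset: what is moved stays moved. The work goes in short steps, Python scripts to look and compute and a shell command to move; the robot and the scene stay as the last step left them, time stands still between calls to the robot, and variables do not carry over. Pictures are saved under pics/ and viewed, and the job is handed in when it is done.

```bash
mkdir -p pics; ls; python3 - <<'E'
from rig import manip
import cv2
s=manip.state();print({k:(v if not hasattr(v,'tolist') else v.tolist()) for k,v in s.items()}, manip.grasp_offset)
for n in ["side","top","wrist"]:
    m=manip.camera_model(n);print(n,m)
    cv2.imwrite(f"pics/{n}0.png",manip.read_camera(n))
E
```

```text
pics
{'t': 0.0, 'qpos': [1.4676151920576643, 0.2557382147823001, 0.10697350292518308, -0.00044686866642875377, -1.4239002390519047, -0.2845764152411404], 'dq': [0.0014084968352155985, 1.5175895797757583e-05, -0.00041884542015556474, 0.0003326582372729809, -0.001328625866582474, 0.0007600047624376026], 'joint_efforts': [0.0015098947551450692, -38.663238286972046, 23.794414401054382, 5.365370213985443, -0.006114018615335226, -2.2136225652502617e-06], 'position': [0.20774106822286836, 0.5087110002826551, 0.2303923997540149], 'tool_rot': [[0.9257344293272771, -0.3781737255833587, -0.0006321680970181445], [-0.3781742406157312, -0.9257326591735076, -0.0018131393387324248], [0.0001004630052329367, 0.0019175552010636512, -0.9999981564429185]], 'ft_force': [-0.34360845812889146, 0.34135601016667805, -0.5116143664292232], 'moment': [-0.027300272302364634, -0.026386396716267812, 0.005789572545849168], 'gripper_width': 0.9991245433633551} 0.0187
side {'vfov': 51.07561378060671, 'cx': 278.4648010540361, 'cy': 205.9938901871006, 'xyz': array([ 0.1766164 , -0.49276169,  0.65033282]), 'orientation': array([[ 0.70227152,  0.48936938, -0.5170419 ],
       [-0.71167661,  0.46402267, -0.52744608],
       [-0.0181968 ,  0.73837698,  0.67414265]])}
top {'vfov': 48.29736928473718, 'cx': 276.7971932182989, 'cy': 214.86751549018544, 'xyz': array([ 0.39568776, -0.04555276,  0.93540614]), 'orientation': array([[-1.69342452e-01,  9.60371296e-01, -2.21382265e-01],
       [-9.85557045e-01, -1.65166862e-01,  3.73793840e-02],
       [-6.66926672e-04,  2.24514768e-01,  9.74470458e-01]])}
wrist {'vfov': 65.70646984690485, 'cx': 283.71197846201056, 'cy': 207.1520501703559, 'xyz': array([0.27015505, 0.48340269, 0.3733618 ]), 'orientation': array([[-0.3778698 ,  0.89090246,  0.2520064 ],
       [-0.92585688, -0.36414925, -0.10091763],
       [ 0.00186017, -0.27145558,  0.96244917]])}
```

View pics/side0.png

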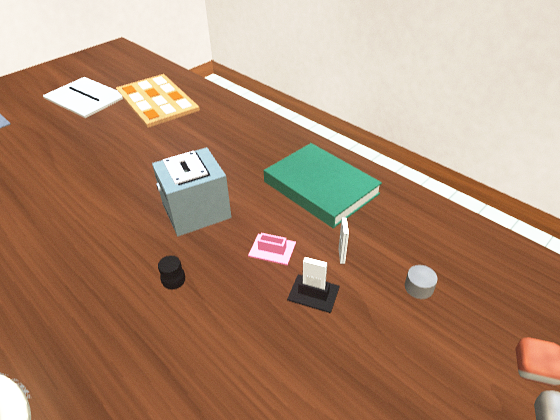

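View pics/top0.png

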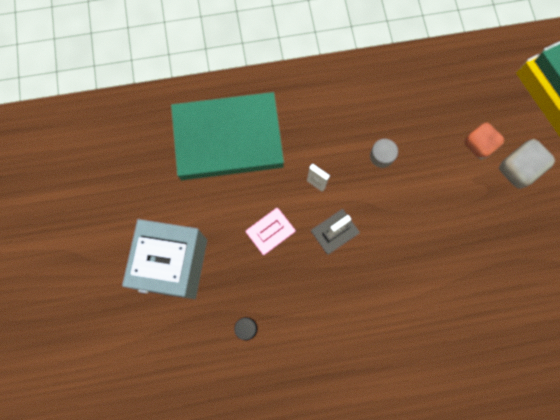

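View pics/wrist0.png

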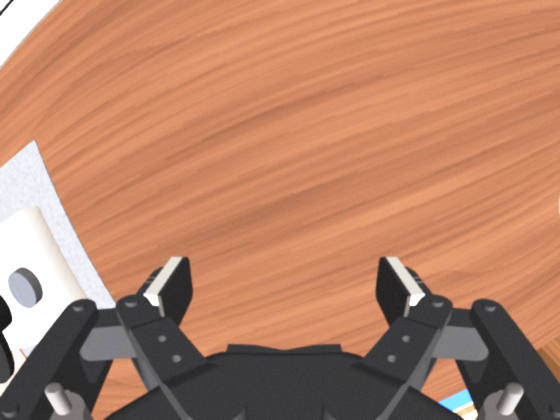

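The look-alikes are the white case in the black stand (side 315,272; top 339,224) and a white block standing free (side 344,241; top 318,177). The pink stand (top 270,231) is a decoy and is empty. I'll crop in close and measure.

```bash
cat > h.py <<'E'
import numpy as np, cv2
from rig import manip
def f(m): return 210/np.tan(np.radians(m["vfov"])/2)
def proj(m,P):
    p=(np.asarray(P)-m["xyz"])@np.asarray(m["orientation"]); 
    return np.stack([m["cx"]+f(m)*p[...,0]/-p[...,2], m["cy"]-f(m)*p[...,1]/-p[...,2]],-1)
def unproj(m,uv,z):
    uv=np.atleast_2d(np.asarray(uv,float)); d=np.stack([(uv[:,0]-m["cx"])/f(m),-(uv[:,1]-m["cy"])/f(m),-np.ones(len(uv))],-1)@np.asarray(m["orientation"]).T
    return m["xyz"]+d*((z-m["xyz"][2])/d[:,2])[:,None]
def ray(m,uv):  # wrist fisheye
    x=(uv[0]-m["cx"])/f(m); y=-(uv[1]-m["cy"])/f(m); r=np.hypot(x,y); s=np.sinc(r/np.pi)
    return m["orientation"]@np.array([x*s,y*s,-np.cos(r)])
def projw(m,P):
    p=(np.asarray(P)-m["xyz"])@np.asarray(m["orientation"]); rho=np.hypot(p[...,0],p[...,1]); th=np.arctan2(rho,-p[...,2]); k=f(m)*th/np.maximum(rho,1e-9)
    return np.stack([m["cx"]+k*p[...,0], m["cy"]-k*p[...,1]],-1)
E
python3 - <<'E'
from h import *
t=cv2.imread("pics/top0.png");s=cv2.imread("pics/side0.png")
def c(im,x,y,w,h,k): return cv2.resize(im[y:y+h,x:x+w],None,fx=k,fy=k,interpolation=cv2.INTER_CUBIC)
cv2.imwrite("pics/c1.png",np.hstack([c(t,300,155,66,100,6),c(s,280,210,66,100,6)]))
cv2.imwrite("pics/c2.png",np.hstack([c(t,118,212,95,95,4),c(s,145,140,95,95,4)]))
m=manip.camera_model("top");n=manip.camera_model("side")
print(unproj(m,[(335,231),(318,177),(270,231),(246,328),(385,152)],0), unproj(n,[(314,293),(344,262)],0))
print(unproj(m,[(159,260)],.125),unproj(n,[(187,166)],.125))
E
```

```text
[[ 0.55496744 -0.19235226  0.        ]
 [ 0.67358494 -0.17996745  0.        ]
 [ 0.57736307 -0.06211297  0.        ]
 [ 0.39619238  0.01566016  0.        ]
 [ 0.7038584  -0.3300106   0.        ]] [[ 0.55405926 -0.19358092  0.        ]
 [ 0.64849813 -0.18722155  0.        ]]
[[0.53518502 0.13866822 0.125     ]] [[0.53843694 0.13238123 0.125     ]]
```

View pics/c1.png

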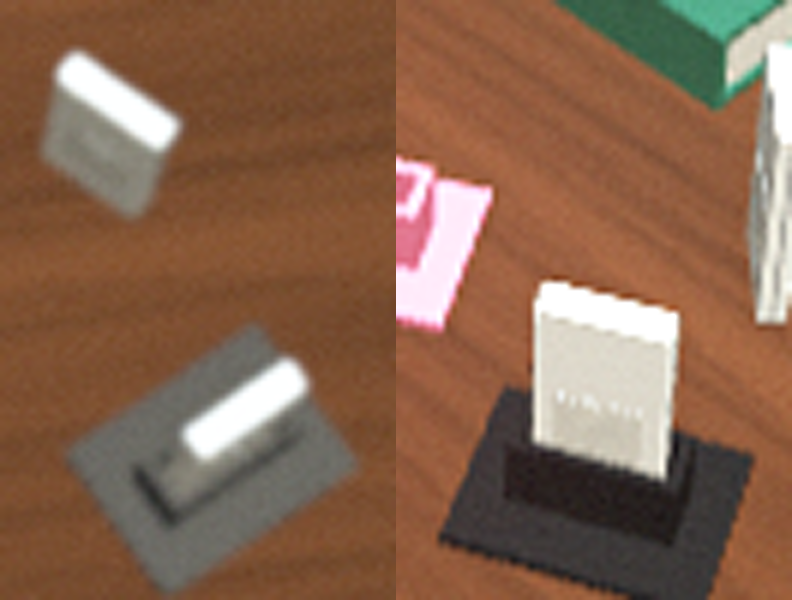

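View pics/c2.png

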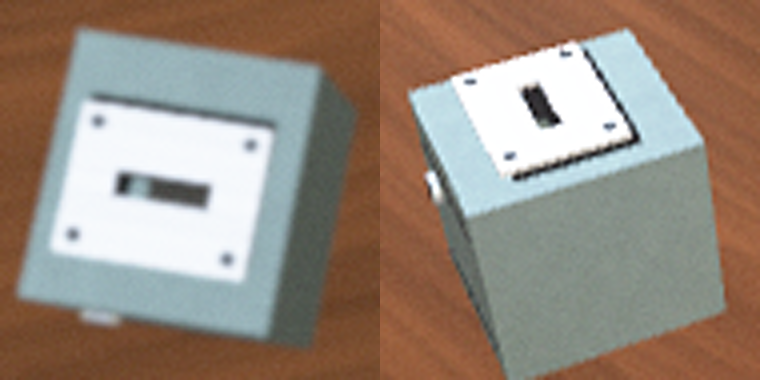

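```bash
python3 - <<'E'
from h import *
m=manip.camera_model("top");n=manip.camera_model("side")
def U(cam,pts,off,k,z): return unproj(cam,(np.array(pts,float)+.5)/k-.5+np.array(off),z)
def rep(name,P):
    c=P.mean(0); e=[P[1]-P[0],P[2]-P[1],P[3]-P[2],P[0]-P[3]]
    print(name,c.round(4),[ (round(np.linalg.norm(v)*1e3,1),round(np.degrees(np.arctan2(v[1],v[0])),1)) for v in e])
rep("stand top",U(m,[(252,325),(357,465),(172,592),(68,457)],(300,155),6,.004))
rep("case top",U(m,[(285,358),(310,390),(202,460),(180,430)],(300,155),6,.089))
rep("stand side",U(n,[(510-396,387),(755-396,457),(708-396,612),(438-396,542)],(280,210),6,.004))
rep("case side",U(n,[(545-396,283),(679-396,313),(673-396,324),(537-396,296)],(280,210),6,.089))
rep("lid top",U(m,[(80,29),(322,67),(268,341),(18,297)],(118,212),4,.115))
rep("ins top",U(m,[(84,99),(275,128),(243,282),(50,249)],(118,212),4,.125))
rep("slot top",U(m,[(117,172),(211,184),(207,209),(114,196)],(118,212),4,.125))
rep("lid side",U(n,[(408-380,91),(630-380,29),(705-380,142),(468-380,217)],(145,140),4,.115))
rep("ins side",U(n,[(451-380,76),(576-380,42),(636-380,139),(511-380,176)],(145,140),4,.125))
rep("slot side",U(n,[(522-380,86),(539-380,82),(559-380,121),(542-380,127)],(145,140),4,.125))
E
```

```text
stand top [ 0.5541 -0.1917  0.004 ] [(np.float64(59.2), np.float64(-154.9)), (np.float64(76.7), np.float64(114.5)), (np.float64(57.1), np.float64(26.8)), (np.float64(78.3), np.float64(-63.9))]
case top [ 0.5532 -0.1911  0.089 ] [(np.float64(12.5), np.float64(-153.7)), (np.float64(40.4), np.float64(113.2)), (np.float64(11.4), np.float64(25.0)), (np.float64(40.1), np.float64(-65.2))]
stand side [ 0.5526 -0.1944  0.004 ] [(np.float64(78.2), np.float64(-66.3)), (np.float64(58.0), np.float64(-154.6)), (np.float64(81.2), np.float64(116.6)), (np.float64(62.0), np.float64(22.7))]
case side [ 0.5536 -0.1918  0.089 ] [(np.float64(38.3), np.float64(-62.9)), (np.float64(4.4), np.float64(-162.1)), (np.float64(38.5), np.float64(118.5)), (np.float64(5.3), np.float64(17.4))]
lid top [0.5418 0.1374 0.115 ] [(np.float64(110.6), np.float64(-108.8)), (np.float64(122.1), np.float64(161.4)), (np.float64(111.0), np.float64(70.5)), (np.float64(120.7), np.float64(-18.8))]
ins top [0.5374 0.1395 0.125 ] [(np.float64(85.5), np.float64(-108.4)), (np.float64(67.8), np.float64(161.0)), (np.float64(85.1), np.float64(70.7)), (np.float64(66.5), np.float64(-18.7))]
slot top [0.5368 0.1399 0.125 ] [(np.float64(41.5), np.float64(-107.0)), (np.float64(11.0), np.float64(164.1)), (np.float64(41.1), np.float64(72.3)), (np.float64(10.5), np.float64(-13.3))]
lid side [0.5413 0.1353 0.115 ] [(np.float64(119.5), np.float64(-19.4)), (np.float64(109.2), np.float64(-108.9)), (np.float64(119.5), np.float64(161.5)), (np.float64(111.2), np.float64(71.1))]
ins side [0.5359 0.1341 0.125 ] [(np.float64(65.8), np.float64(-20.1)), (np.float64(91.4), np.float64(-108.9)), (np.float64(62.1), np.float64(160.2)), (np.float64(91.9), np.float64(73.4))]
slot side [0.5362 0.1369 0.125 ] [(np.float64(8.7), np.float64(-23.9)), (np.float64(35.7), np.float64(-110.6)), (np.float64(8.9), np.float64(165.7)), (np.float64(37.1), np.float64(69.1))]
```

The white case in the black stand is 0.59 m from the base and the free block is 0.69 m, so I take the one in the stand. The crop confirms it is upright in the pocket with its width along about 115°. Next I'll hover above it and check with the wrist camera.

```bash
cat >> h.py <<'E'
def go(xyz,psi_deg=None,s=None):
    """tool-axis shift (mm) and turn about tool z to bring TCP to xyz with tool y along psi (mod 180)"""
    s=s or manip.state(); R=np.asarray(s["tool_rot"]); d=(np.asarray(xyz)-s["position"])@R*1e3; t=0
    if psi_deg is not None:
        a=np.degrees(np.arctan2(R[1,1],R[0,1])); t=-((psi_deg-a+90)%180-90)
    print("shift mm",d.round(1),"turn rad",round(np.radians(t),4),"| pos",np.round(s["position"],4),"tooly",round(np.degrees(np.arctan2(R[1,1],R[0,1])),2),"z",R[:,2].round(4))
E
python3 -c "
from h import *
go((.553,-.192,.19),25.3)"
```

```text
shift mm [584.6 518.2  41.4] turn rad 0.7414 | pos [0.2078 0.5088 0.2306] tooly -112.22 z [-5.0e-04 -1.4e-03 -1.0e+00]
```

```bash
python3 -m handwheel '[[45,40,0,0.06],[90,80,0,0.12],[135,120,0,0.18],[180,160,0,0.24],[225,200,5,0.30],[270,240,10,0.36],[315,280,15,0.42],[360,320,20,0.48],[405,360,25,0.54],[450,400,30,0.6],[495,440,35,0.66],[530,470,40,0.70]]' 110 40; python3 -c "
from h import *
go((.553,-.192,.19),25.3)"
```

```text
t: 1.65
position: [0.5213, -0.1287, 0.1907]
tool_rot: [[0.462, -0.887, -0.001], [-0.887, -0.462, 0.0], [-0.0, 0.001, -1.0]]
ft_force: [0.5, 1.8, 0.4]
gripper_width: 0.567
shift mm [70.8  1.1  0.6] turn rad 0.0386 | pos [ 0.5213 -0.1287  0.1907] tooly -152.49 z [-7.e-04  0.e+00 -1.e+00]
```

```bash
python3 -m handwheel '[[50,1,0,0.039],[71,1,0,0.039],[71,1,0,0.039],[71,1,0,0.039]]'; python3 - <<'E'
from h import *
go((.553,-.192,.19),25.3)
m=manip.camera_model("wrist");im=manip.read_camera("wrist")
a=np.radians(25.3);X=np.array([np.cos(a),np.sin(a),0]);Y=np.array([-X[1],X[0],0])
C=np.array([.553,-.192,0])
def box(hx,hy,z): return np.array([C+sx*hx*X+sy*hy*Y+[0,0,z] for sx,sy in((1,1),(1,-1),(-1,-1),(-1,1))])
print(projw(m,box(.005,.02,.089)).round(1),projw(m,box(.03,.04,.004)).round(1))
cv2.imwrite("pics/w1.png",im)
E
```

```text
t: 2.15
position: [0.5526, -0.1892, 0.191]
tool_rot: [[0.43, -0.903, -0.001], [-0.903, -0.43, 0.0], [-0.001, 0.0, -1.0]]
ft_force: [-0.2, -0.1, 0.3]
gripper_width: 0.568
shift mm [2.7 0.9 1. ] turn rad 0.0026 | pos [ 0.5526 -0.1892  0.191 ] tooly -154.55 z [-6.e-04  3.e-04 -1.e+00]
[[277.  226.5]
 [276.9 176.9]
 [289.9 177. ]
 [289.5 226.5]] [[255.1 217.9]
 [253.8 142.5]
 [313.  142.7]
 [311.3 218. ]]
```

View pics/w1.png

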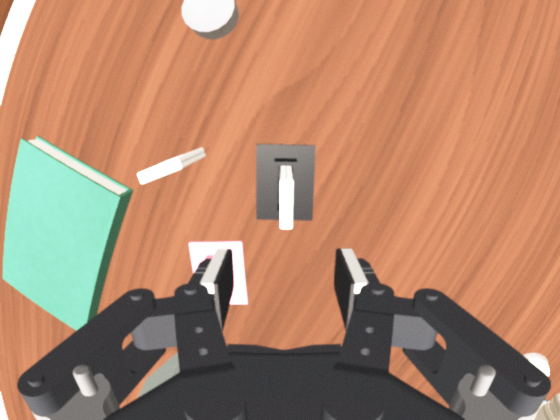

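```bash
python3 - <<'E'
from h import *
s=manip.state();m=manip.camera_model("wrist");im=manip.read_camera("wrist")
R=s["tool_rot"];R=np.array(R);p=np.array(s["position"])
for d in (-.025,-.0187,0,.102): print(d,projw(m,p+R[:,2]*d).round(1))
c=lambda x,y,w,h,k:cv2.resize(im[y:y+h,x:x+w],None,fx=k,fy=k,interpolation=cv2.INTER_CUBIC)
cv2.imwrite("pics/w2.png",np.vstack([c(190,240,190,70,4),c(240,135,190,100,4)][:2])[:600*2] if 0 else c(190,130,190,150,4))
E
```

```text
-0.025 [281.2 287.5]
-0.0187 [281.3 280.3]
0 [281.6 261.9]
0.102 [282.3 205.6]
```

View pics/w2.png

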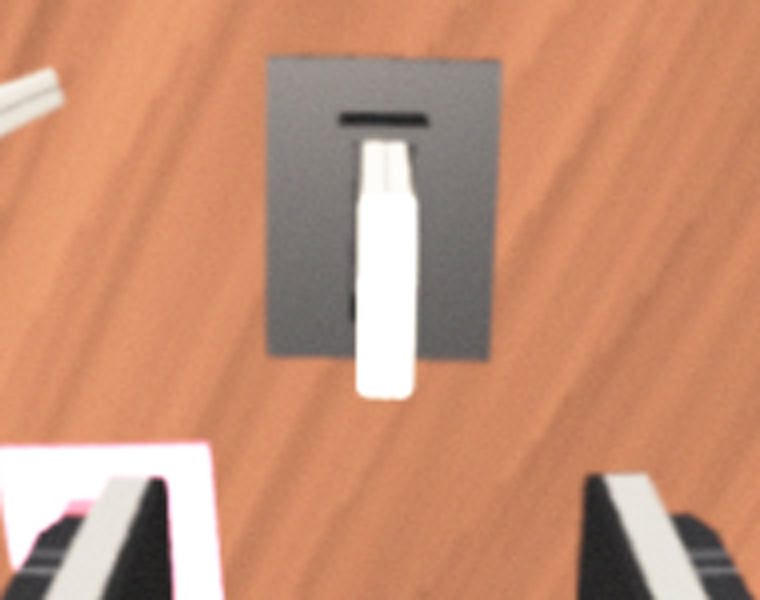

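Case's top end spans (279,178)–(294,230) px, about 1.5 mm off the finger axis. I'll correct that and descend.

```bash
python3 -m handwheel '[[2,1.5,30,0.003],[2,1.5,70,0.003],[2,1.5,105,0.003],[2,1.5,125,0.003],[2,1.5,133,0.003],[2,1.5,133,0.003],[2,1.5,133,0.003]]'; python3 - <<'E'
from h import *
im=manip.read_camera("wrist");s=manip.read_camera("side")
c=lambda im,x,y,w,h,k:cv2.resize(im[y:y+h,x:x+w],None,fx=k,fy=k,interpolation=cv2.INTER_CUBIC)
cv2.imwrite("pics/w3.png",np.hstack([c(im,190,180,190,150,2),c(s,250,170,150,150,2)]))
E
```

```text
t: 3.12
position: [0.5533, -0.1921, 0.0596]
tool_rot: [[0.427, -0.904, 0.002], [-0.904, -0.427, -0.001], [0.001, -0.002, -1.0]]
ft_force: [-0.8, -0.1, 0.4]
gripper_width: 0.568
```

View pics/w3.png

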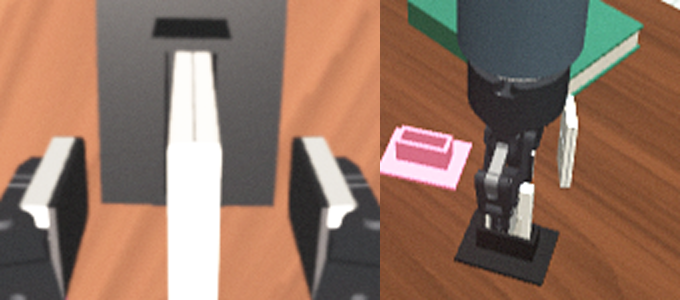

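```bash
python3 -m handwheel '[[0,1,0,0],[0,1,0,0],[0,1,0,0],[0,1,0,0],[0,1,0,0],[0,1,0,0],[0,1,0,0]]' 255 40; python3 -m handwheel '[[0,0,-8,0],[0,0,-16,0],[0,0,-24,0],[0,0,-24,0]]'; python3 - <<'E'
from h import *
im=manip.read_camera("wrist");s=manip.read_camera("side")
c=lambda im,x,y,w,h,k:cv2.resize(im[y:y+h,x:x+w],None,fx=k,fy=k,interpolation=cv2.INTER_CUBIC)
cv2.imwrite("pics/w4.png",np.hstack([c(im,190,180,190,150,2),c(s,250,170,150,150,2)]))
E
```

```text
t: 4.1
position: [0.5517, -0.1926, 0.0585]
tool_rot: [[0.427, -0.904, 0.0], [-0.904, -0.427, -0.0], [0.0, -0.0, -1.0]]
ft_force: [-0.9, -0.3, 3.6]
gripper_width: 0.107
t: 4.6
position: [0.5521, -0.1927, 0.0832]
tool_rot: [[0.427, -0.904, 0.002], [-0.904, -0.427, -0.0], [0.001, -0.001, -1.0]]
ft_force: [0.0, 0.1, -0.7]
gripper_width: 0.108
```

View pics/w4.png

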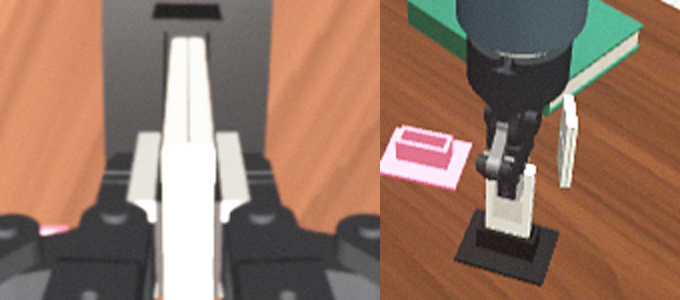

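```bash
python3 -m handwheel '[[0,0,-30,0],[0,0,-70,0],[0,0,-110,0],[0,0,-130,0],[0,0,-130,0]]'; python3 -c "
from h import *
go((.5365,.1385,.213),161.1)"
```

```text
t: 5.32
position: [0.5523, -0.1927, 0.2136]
tool_rot: [[0.427, -0.904, 0.003], [-0.904, -0.427, -0.0], [0.002, -0.003, -1.0]]
ft_force: [-0.2, 0.1, -0.2]
gripper_width: 0.111
shift mm [-306.2 -127.1    0.4] turn rad 0.7709 | pos [ 0.5523 -0.1927  0.2136] tooly -154.73 z [ 3.e-03 -3.e-04 -1.e+00]
```

```bash
python3 -c "
from h import *
go((.556,.195,.213),161.1)"; python3 -m handwheel '[[-35,-14,0,0.08],[-75,-29,0,0.16],[-115,-44,0,0.24],[-155,-58,0,0.32],[-195,-73,0,0.40],[-235,-88,0,0.48],[-275,-103,0,0.56],[-315,-118,0,0.64],[-345,-130,0,0.71],[-349,-134,0,0.77],[-349,-134,0,0.77],[-349,-134,0,0.77]]'; python3 - <<'E'
from h import *
go((.556,.195,.213),161.1)
m=manip.camera_model("wrist");im=manip.read_camera("wrist");cv2.imwrite("pics/w5.png",im)
np.save("m5.npy",np.array([m],dtype=object))
cv2.imwrite("pics/t5.png",cv2.resize(manip.read_camera("top")[180:320,90:260],None,fx=4,fy=4,interpolation=cv2.INTER_CUBIC))
a=np.radians(-18.9);X=np.array([np.cos(a),np.sin(a),0]);Y=np.array([-X[1],X[0],0]);C=np.array([.5416,.1365,0])
B=lambda cx,hx,hy,z:projw(m,np.array([C+(cx+sx*hx)*X+sy*hy*Y+[0,0,z] for sx,sy in((1,1),(1,-1),(-1,-1),(-1,1))])).round(1).tolist()
print(B(0,.06,.055,.115),B(-.0055,.033,.042,.125),B(-.0055,.006,.0215,.125))
E
```

```text
shift mm [-349.  -168.8    0.5] turn rad 0.7709 | pos [ 0.5523 -0.1927  0.2136] tooly -154.73 z [ 3.e-03 -3.e-04 -1.e+00]
t: 6.82
position: [0.5234, 0.1797, 0.2114]
tool_rot: [[-0.322, -0.947, -0.001], [-0.947, 0.322, -0.001], [0.001, 0.001, -1.0]]
ft_force: [0.1, -0.7, -0.7]
gripper_width: 0.112
shift mm [-25.  -25.9  -1.7] turn rad 0.0016 | pos [0.5234 0.1797 0.2114] tooly 161.19 z [-1.4e-03 -8.0e-04 -1.0e+00]
[[170.1, 232.4], [161.5, 94.5], [321.4, 89.9], [318.3, 233.6]] [[204.1, 221.5], [199.1, 108.5], [292.2, 106.5], [291.4, 221.9]] [[238.2, 195.0], [236.7, 135.9], [253.6, 135.6], [254.5, 195.0]]
```

View pics/w5.png

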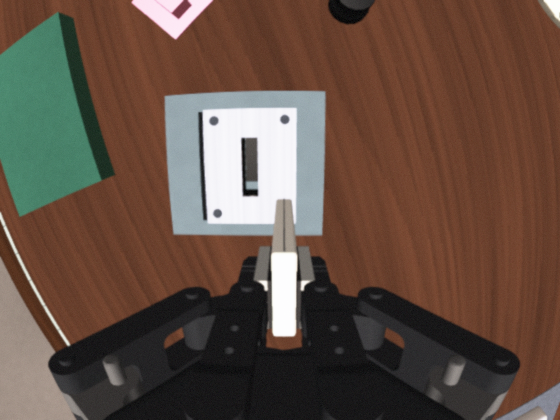

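The slot (242–258, 137–196 px) shows clearly on the insert, sitting left of the held case (I mistyped the y shift, harmlessly). I'll line up sideways behind it, lower down, and compare the case's end with the slot directly.

```bash
python3 -m handwheel '[[-8,-14,0,0],[-15,-26,0,0],[-15,-26,10,0],[-15,-26,20,0],[-15,-26,20,0],[-15,-26,20,0]]'; cat > look.py <<'E'
from h import *
import sys
go((.5365,.1385,.192),161.1)
m=manip.camera_model("wrist");im=manip.read_camera("wrist")
x0,y0,x1,y1=map(int,sys.argv[2:6]);k=min(800//(x1-x0),600//(y1-y0))
cv2.imwrite("pics/%s_full.png"%sys.argv[1],im)
cv2.imwrite("pics/%s.png"%sys.argv[1],cv2.resize(im[y0:y1,x0:x1],None,fx=k,fy=k,interpolation=cv2.INTER_CUBIC));print("k",k)
s=manip.state();R=np.array(s["tool_rot"]);p=np.array(s["position"])
for d in (0,.0545,p[2]-.125): print(d,projw(m,p+R[:,2]*d).round(1))
E
python3 look.py w6 200 90 370 240
```

```text
t: 7.68
position: [0.5531, 0.1859, 0.1926]
tool_rot: [[-0.323, -0.946, 0.0], [-0.946, 0.323, -0.0], [-0.0, -0.0, -1.0]]
ft_force: [0.4, -0.2, -0.3]
gripper_width: 0.107
shift mm [50.3  0.4  0.6] turn rad 0.0011 | pos [0.5531 0.1859 0.1926] tooly 161.16 z [ 4.e-04 -0.e+00 -1.e+00]
k 4
0 [280.7 264.1]
0.0545 [281.3 227.2]
0.06778109503857876 [281.4 220.8]
```

View pics/w6.png

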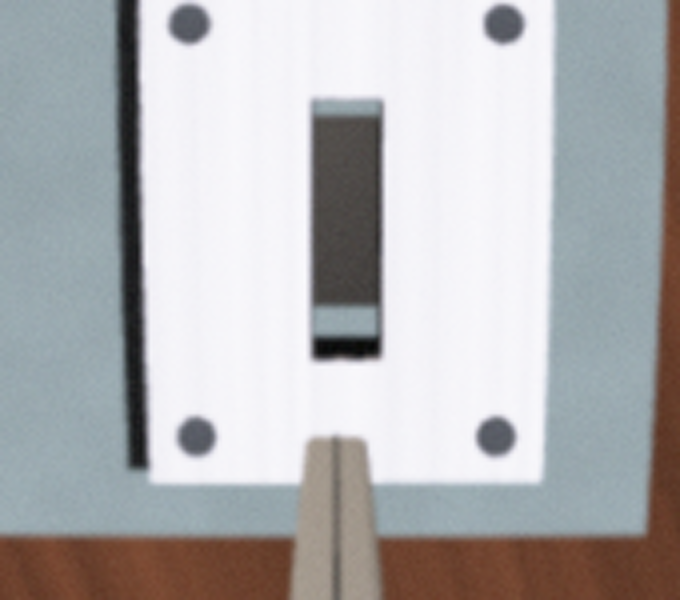

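```bash
python3 - <<'E'
from h import *
m=manip.camera_model("wrist");s=manip.state();R=np.array(s["tool_rot"]);p=np.array(s["position"])
def it(uv,z):
    r=ray(m,uv);q=m["xyz"]+r*(z-m["xyz"][2])/r[2];return ((q-p)@R*1e3).round(2)
k=lambda u,v:(200+(u+.5)/4-.5,90+(v+.5)/4-.5)
print("case lead edge",it(k(338,438),p[2]-.0545))
for n,u,v in(("slot far",346.5,98),("slot near",346.5,358),("insert near",347,483),("ins L",150,470),("ins R",543,470)): print(n,it(k(u,v),.125))
E
```

```text
case lead edge [18.39  1.67 54.49]
slot far [71.17  3.02 67.75]
slot near [28.6   3.09 67.77]
insert near [ 7.17  3.22 67.78]
ins L [  9.44 -30.13  67.8 ]
ins R [ 9.46 36.48 67.75]
```

```bash
python3 -m handwheel '[[20,1.4,0,0],[40,1.4,0,0],[51,1.4,0,0],[51,1.4,0,0],[51,1.4,0,0],[51,1.4,5,0],[51,1.4,9,0],[51,1.4,9,0],[51,1.4,9,0]]'; python3 look.py w7 200 90 370 240
```

```text
t: 8.85
position: [0.5355, 0.1383, 0.1833]
tool_rot: [[-0.323, -0.946, 0.0], [-0.946, 0.323, -0.0], [0.0, -0.0, -1.0]]
ft_force: [0.2, -0.2, 0.1]
gripper_width: 0.113
shift mm [-0.5 -0.9 -8.7] turn rad 0.001 | pos [0.5355 0.1383 0.1833] tooly 161.16 z [ 0.e+00 -1.e-04 -1.e+00]
k 4
0 [280.8 263.8]
0.0545 [281.4 227. ]
0.0583753217156332 [281.5 225.1]
```

View pics/w7.png

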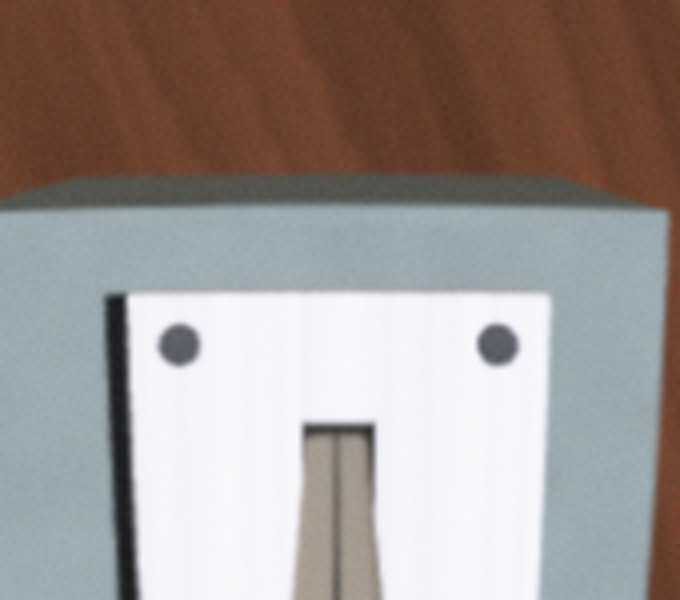

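The case end is over the slot: the slot's far edge runs 303–375 px and the case is centred near 337, within 0.3 mm. Descending gently.

```bash
python3 -m handwheel '[[0.5,0.3,1,0],[0.5,0.3,2,0],[0.5,0.3,3,0],[0.5,0.3,4,0],[0.5,0.3,5,0],[0.5,0.3,6,0],[0.5,0.3,6,0]]'; python3 look.py w8 200 90 370 240
```

```text
t: 9.78
position: [0.5349, 0.1378, 0.1772]
tool_rot: [[-0.323, -0.946, -0.0], [-0.946, 0.323, -0.0], [0.0, 0.0, -1.0]]
ft_force: [-0.3, -0.5, 0.2]
gripper_width: 0.109
shift mm [ -1.1  -1.3 -14.8] turn rad 0.0009 | pos [0.5349 0.1378 0.1772] tooly 161.15 z [-2.e-04 -1.e-04 -1.e+00]
k 4
0 [280.8 263.8]
0.0545 [281.4 227. ]
0.052267850261478954 [281.4 228.1]
```

View pics/w8.png

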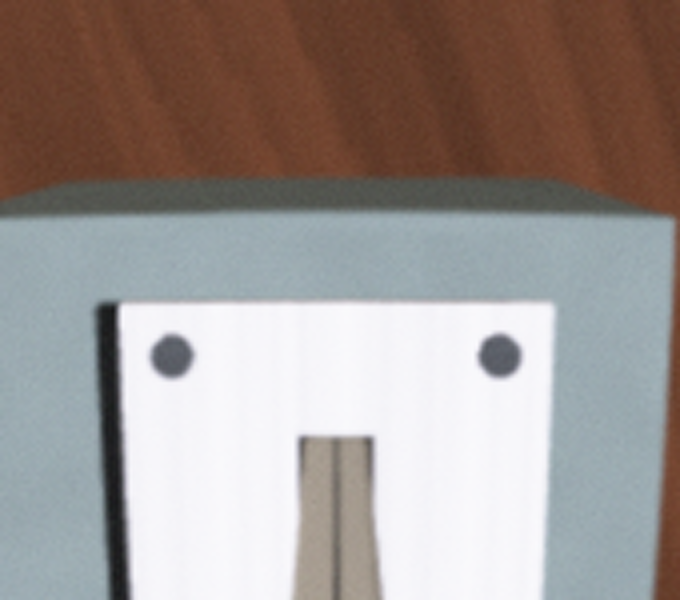

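```bash
python3 -m handwheel '[[-0.3,0,1,0],[-0.3,0,2,0],[-0.3,0,3,0],[-0.3,0,4,0],[-0.3,0,5,0],[-0.3,0,5,0]]';python3 -m handwheel '[[0,0,1,0],[0,0,2,0],[0,0,3,0],[0,0,4,0],[0,0,5,0],[0,0,5,0]]'; python3 look.py w9 200 90 370 240
```

```text
t: 10.58
position: [0.535, 0.1381, 0.1722]
tool_rot: [[-0.323, -0.946, -0.0], [-0.946, 0.323, -0.0], [0.0, 0.0, -1.0]]
ft_force: [-0.1, -0.3, -0.9]
gripper_width: 0.11
t: 11.32
position: [0.535, 0.1381, 0.1672]
tool_rot: [[-0.323, -0.946, -0.0], [-0.946, 0.323, -0.0], [0.0, 0.0, -1.0]]
ft_force: [0.3, 0.3, 0.4]
gripper_width: 0.112
shift mm [ -0.9  -1.3 -24.8] turn rad 0.0009 | pos [0.535  0.1381 0.1672] tooly 161.15 z [-1.e-04 -1.e-04 -1.e+00]
k 4
0 [280.8 263.8]
0.0545 [281.4 227. ]
0.04225066568620062 [281.3 233.6]
```

View pics/w9.png

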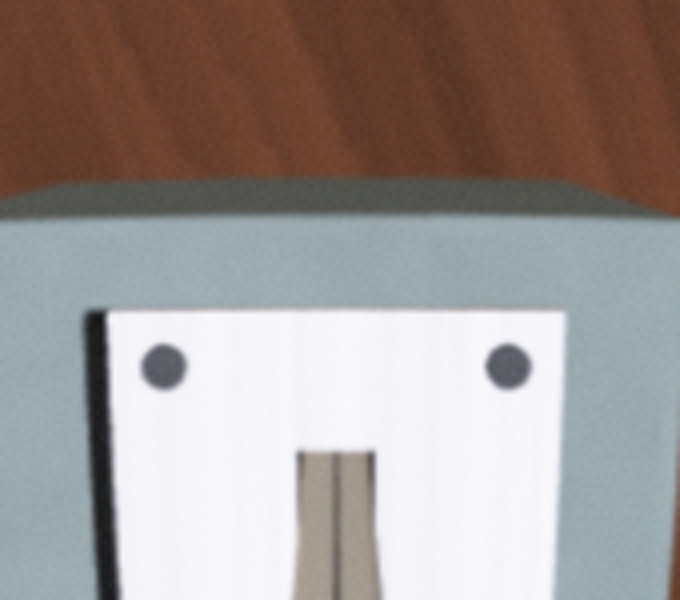

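The case is about 12 mm into the slot with no force, so I'll carry on down toward the flap.

```bash
python3 -m handwheel '[[0,0,1.5,0],[0,0,3,0],[0,0,4.5,0],[0,0,6,0],[0,0,7.5,0],[0,0,9,0],[0,0,9,0]]'; python3 -m handwheel '[[0,0,1.5,0],[0,0,3,0],[0,0,4.5,0],[0,0,6,0],[0,0,7.5,0],[0,0,9,0],[0,0,9,0]]'
```

```text
t: 12.25
position: [0.535, 0.1381, 0.1581]
tool_rot: [[-0.323, -0.946, -0.0], [-0.946, 0.323, -0.0], [0.0, 0.0, -1.0]]
ft_force: [-0.2, 0.2, -0.2]
gripper_width: 0.109
t: 13.12
position: [0.535, 0.1381, 0.1491]
tool_rot: [[-0.323, -0.946, -0.0], [-0.946, 0.323, -0.0], [0.0, 0.0, -1.0]]
ft_force: [-0.2, 0.1, -0.5]
gripper_width: 0.109
```

```bash
python3 -m handwheel '[[0,0,1.5,0],[0,0,3,0],[0,0,4.5,0],[0,0,6,0],[0,0,7.5,0],[0,0,9,0],[0,0,9,0]]'; python3 -m handwheel '[[0,0,1,0],[0,0,2,0],[0,0,3,0],[0,0,4,0],[0,0,4,0]]'; python3 look.py w10 180 180 380 330
```

```text
t: 14.0
position: [0.535, 0.1381, 0.1401]
tool_rot: [[-0.323, -0.946, -0.0], [-0.946, 0.323, -0.0], [0.0, 0.0, -1.0]]
ft_force: [-0.1, -0.4, -1.0]
gripper_width: 0.111
t: 14.62
position: [0.535, 0.1381, 0.1362]
tool_rot: [[-0.323, -0.946, -0.0], [-0.946, 0.323, -0.0], [0.0, 0.0, -1.0]]
ft_force: [0.1, 0.0, -0.6]
gripper_width: 0.112
shift mm [ -0.9  -1.3 -55.8] turn rad 0.0008 | pos [0.535  0.1381 0.1362] tooly 161.15 z [-3.e-04 -1.e-04 -1.e+00]
k 4
0 [280.8 263.8]
0.0545 [281.4 227. ]
0.011266258450942535 [280.9 254.4]
```

View pics/w10.png

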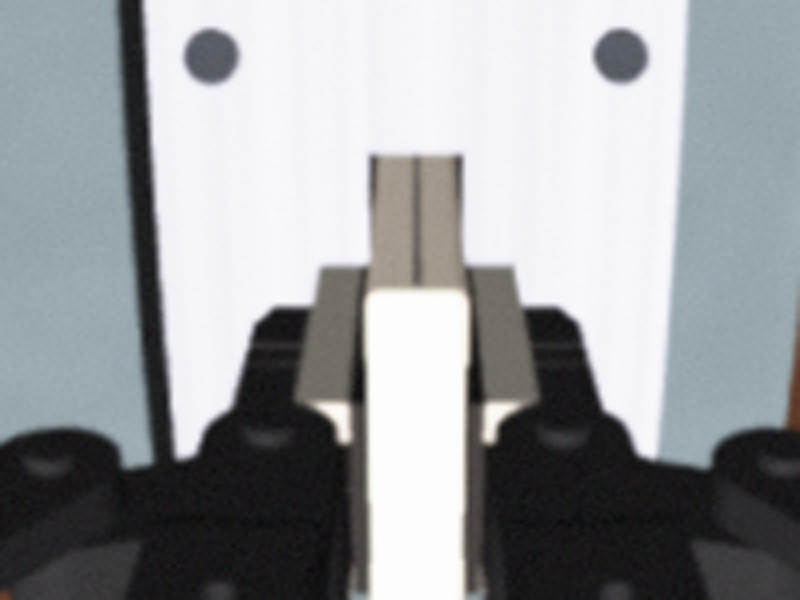

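The case is about 43 mm in, the flap is just below it and there is still no force. I'll lower 2 mm, release onto the flap, rise, and shut the fingers to push.

```bash
python3 -m handwheel '[[0,0,1,0],[0,0,2,0],[0,0,2,0]]'; python3 -m handwheel '[[0,0,0,0],[0,0,0,0],[0,0,0,0],[0,0,0,0],[0,0,0,0]]' 110 40; python3 -m handwheel '[[0,0,-10,0],[0,0,-25,0],[0,0,-40,0],[0,0,-55,0],[0,0,-55,0]]'; python3 -m handwheel '[[0,0,0,0],[0,0,0,0],[0,0,0,0],[0,0,0,0],[0,0,0,0]]' 255 40; python3 look.py w11 180 180 380 330; python3 -c "
from h import *
cv2.imwrite('pics/s11.png',cv2.resize(manip.read_camera('side')[80:240,120:280],None,fx=3,fy=3))"
```

```text
t: 15.05
position: [0.5351, 0.1381, 0.1343]
tool_rot: [[-0.323, -0.946, 0.0], [-0.946, 0.323, -0.0], [-0.0, -0.0, -1.0]]
ft_force: [0.6, -0.7, 0.6]
gripper_width: 0.111
t: 15.68
position: [0.5351, 0.1381, 0.1343]
tool_rot: [[-0.323, -0.946, 0.0], [-0.946, 0.323, 0.0], [-0.0, -0.0, -1.0]]
ft_force: [0.2, -0.1, 0.4]
gripper_width: 0.566
t: 16.3
position: [0.5359, 0.1385, 0.1911]
tool_rot: [[-0.323, -0.946, 0.003], [-0.946, 0.323, 0.001], [-0.002, -0.002, -1.0]]
ft_force: [-0.3, -0.1, 0.1]
gripper_width: 0.565
t: 16.92
position: [0.535, 0.1381, 0.1892]
tool_rot: [[-0.323, -0.946, -0.0], [-0.946, 0.323, -0.0], [0.0, 0.0, -1.0]]
ft_force: [-0.2, 0.2, 1.1]
gripper_width: 0.002
shift mm [-0.8 -1.3 -2.8] turn rad 0.0009 | pos [0.535  0.1381 0.1892] tooly 161.15 z [-2.e-04 -1.e-04 -1.e+00]
k 4
0 [280.9 263.7]
0.0545 [281.5 226.9]
0.06423191932290911 [281.6 222.2]
```

View pics/w11_full.png

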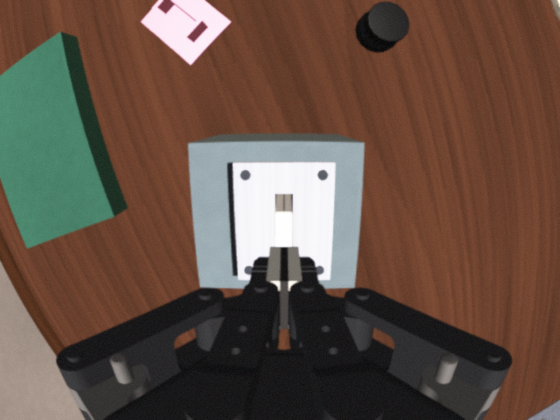

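View pics/s11.png

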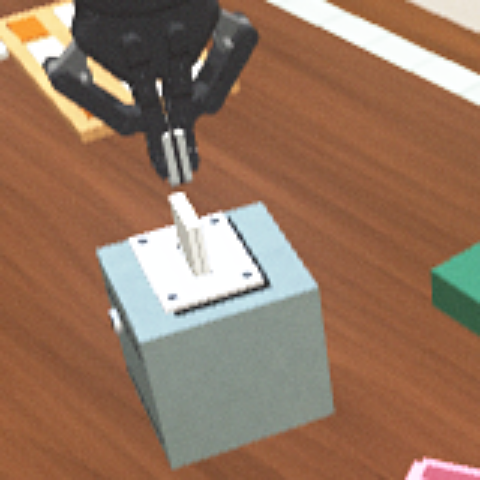

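The case stands about 40 mm proud on the flap, white end at (284,230) px, with the shut fingers over it. Now pushing slowly.

```bash
python3 -m handwheel '[[0,0,7,0],[0,0,14,0],[0,0,20,0],[0,0,20,0]]';python3 -m handwheel '[[0,0,1,0],[0,0,2,0],[0,0,3,0],[0,0,4,0],[0,0,4.5,0]]'; python3 -m handwheel '[[0,0,0.5,0],[0,0,1,0],[0,0,1.5,0],[0,0,2,0]]'
```

```text
t: 17.52
position: [0.5347, 0.1379, 0.1685]
tool_rot: [[-0.323, -0.946, -0.001], [-0.946, 0.323, -0.001], [0.001, 0.001, -1.0]]
ft_force: [0.4, 0.0, -0.3]
gripper_width: -0.001
t: 18.15
position: [0.5351, 0.1381, 0.1648]
tool_rot: [[-0.323, -0.946, 0.0], [-0.946, 0.323, 0.0], [-0.0, -0.0, -1.0]]
ft_force: [0.3, 0.5, 1.4]
gripper_width: -0.0
t: 18.65
position: [0.5354, 0.1381, 0.1633]
tool_rot: [[-0.323, -0.946, 0.001], [-0.946, 0.323, 0.0], [-0.0, -0.001, -1.0]]
ft_force: [1.1, -0.7, 3.6]
gripper_width: -0.001
```

```bash
python3 -m handwheel '[[0,0,0.5,0],[0,0,1,0],[0,0,1.5,0],[0,0,2,0]]'; python3 -m handwheel '[[0,0,0.5,0],[0,0,1,0],[0,0,1.5,0],[0,0,2,0]]'
```

```text
t: 19.15
position: [0.5352, 0.1382, 0.1609]
tool_rot: [[-0.323, -0.946, 0.0], [-0.946, 0.323, 0.0], [-0.0, -0.0, -1.0]]
ft_force: [0.9, 0.3, 5.1]
gripper_width: -0.0
t: 19.65
position: [0.5351, 0.1382, 0.1588]
tool_rot: [[-0.323, -0.946, 0.0], [-0.946, 0.323, 0.0], [-0.0, -0.0, -1.0]]
ft_force: [-0.3, -0.5, 5.0]
gripper_width: -0.005
```

The flap is yielding at about 5 N. Carrying on.

```bash
python3 -m handwheel '[[0,0,0.6,0],[0,0,1.2,0],[0,0,1.8,0],[0,0,2.4,0],[0,0,3,0]]'; python3 -m handwheel '[[0,0,0.6,0],[0,0,1.2,0],[0,0,1.8,0],[0,0,2.4,0],[0,0,3,0]]'
```

```text
t: 20.27
position: [0.535, 0.1381, 0.1556]
tool_rot: [[-0.323, -0.946, -0.0], [-0.946, 0.323, -0.0], [0.0, 0.0, -1.0]]
ft_force: [0.4, 0.8, 4.3]
gripper_width: -0.001
t: 20.9
position: [0.535, 0.1381, 0.1527]
tool_rot: [[-0.323, -0.946, -0.0], [-0.946, 0.323, -0.0], [0.0, 0.0, -1.0]]
ft_force: [-0.7, 0.2, 3.3]
gripper_width: 0.0
```

```bash
python3 -m handwheel '[[0,0,0.6,0],[0,0,1.2,0],[0,0,1.8,0],[0,0,2.4,0],[0,0,3,0]]'; python3 -m handwheel '[[0,0,0.6,0],[0,0,1.2,0],[0,0,1.8,0],[0,0,2.4,0],[0,0,3,0]]'
```

```text
t: 21.52
position: [0.535, 0.1381, 0.1496]
tool_rot: [[-0.323, -0.946, -0.0], [-0.946, 0.323, -0.0], [0.0, 0.0, -1.0]]
ft_force: [0.6, -0.5, 2.4]
gripper_width: 0.002
t: 22.15
position: [0.535, 0.1381, 0.1467]
tool_rot: [[-0.323, -0.946, -0.0], [-0.946, 0.323, -0.0], [0.0, 0.0, -1.0]]
ft_force: [-0.9, 0.7, 3.4]
gripper_width: -0.001
```

```bash
python3 -m handwheel '[[0,0,0.6,0],[0,0,1.2,0],[0,0,1.8,0],[0,0,2.4,0],[0,0,3,0]]'
```

```text
t: 22.78
position: [0.5349, 0.138, 0.1433]
tool_rot: [[-0.323, -0.946, -0.001], [-0.946, 0.323, -0.0], [0.0, 0.001, -1.0]]
ft_force: [-0.2, 0.0, -0.1]
gripper_width: -0.004
```

The force went to zero at 18 mm proud, so it has probably slipped through. I'll rise and look.

```bash
python3 -m handwheel '[[0,0,-15,0],[0,0,-40,0],[-30,0,-70,0],[-60,0,-90,0],[-60,0,-90,0],[-60,0,-90,0]]'; python3 - <<'E'
from h import *
w=manip.read_camera("wrist");s=manip.read_camera("side");t=manip.read_camera("top")
c=lambda im,x,y,w,h,k:cv2.resize(im[y:y+h,x:x+w],None,fx=k,fy=k,interpolation=cv2.INTER_CUBIC)
cv2.imwrite("pics/e1.png",np.vstack([np.hstack([c(w,200,60,160,150,2.5),c(s,120,110,160,150,2.5)])]))
cv2.imwrite("pics/t1.png",t)
cv2.imwrite("pics/s1.png",s)
E
```

```text
t: 23.52
position: [0.5541, 0.1946, 0.2337]
tool_rot: [[-0.323, -0.946, -0.001], [-0.946, 0.323, -0.0], [0.0, 0.0, -1.0]]
ft_force: [-0.6, 0.4, -0.0]
gripper_width: -0.0
```

View pics/e1.png

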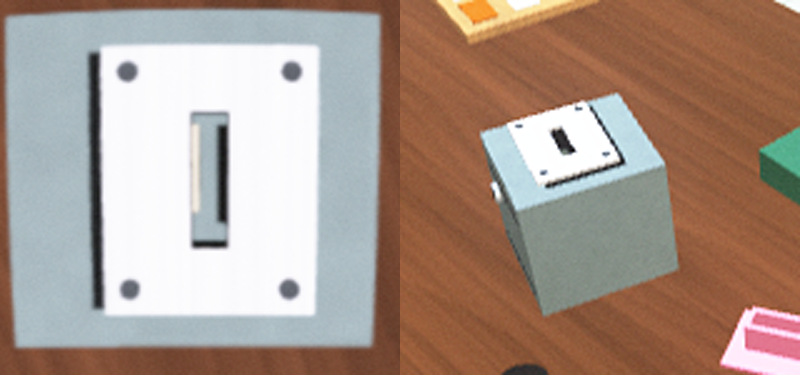

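View pics/t1.png

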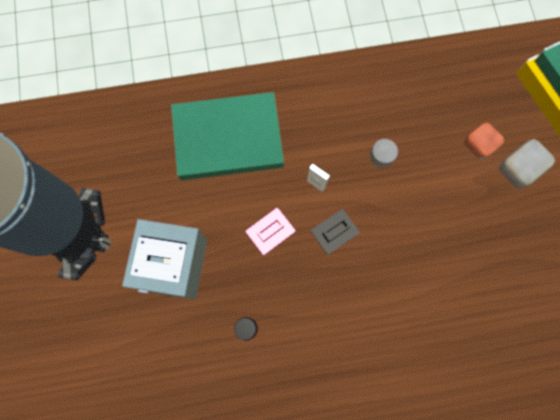

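The insert is clear. Through the slot the case shows inside as a cream strip at (196,170) in the crop. The stand is empty and the book (228,135), jar (246,328) and core (385,152) have not moved. I'll wait briefly, check that the case is still, and hand in.

```bash
python3 -m handwheel '[[0,0,0,0],[0,0,0,0],[0,0,0,0],[0,0,0,0],[0,0,0,0],[0,0,0,0]]'; python3 - <<'E'
from h import *
a=manip.read_camera("wrist");manip.read_camera("side");b=manip.read_camera("wrist")
print(cv2.absdiff(cv2.GaussianBlur(a,(5,5),0),cv2.GaussianBlur(b,(5,5),0))[90:170,270:300].max())
t0=cv2.imread("pics/top0.png");t=manip.read_camera("top")
d=cv2.absdiff(cv2.GaussianBlur(t0,(5,5),0),cv2.GaussianBlur(t,(5,5),0)).max(2)
print([int(d[y-25:y+25,x-25:x+25].max()) for x,y in((270,160),(385,152),(246,328))])
manip.close_job()
E
```

```text
t: 24.42
position: [0.5545, 0.1949, 0.2338]
tool_rot: [[-0.323, -0.946, -0.0], [-0.946, 0.323, 0.0], [0.0, 0.0, -1.0]]
ft_force: [0.3, -0.3, -0.2]
gripper_width: -0.003
8
[3, 4, 4]
the job is handed in; nothing more can be done
```

The slide case is in the return box and the job is handed in at about 24.6 s of the 67 s allowed; no verdict was reported.

- **What I did:** I took the white case nearest the base out of the black stand. I found the slot with the wrist camera, roughly 5.5 mm off the box's middle, and lowered the case in with no contact force above the sensor noise. I released it standing about 40 mm proud on the flap, then pushed it down with the shut fingers. The flap yielded at about 5 N, and the force dropped to zero near 18 mm proud as the case slipped through.
- **Forces:** The wrist force is only reported at the end of each short call. The highest value I saw was about 5 N.
- **Last checks:**
  - The slot is clear and the case is visible inside the box through it.
  - Two consecutive wrist pictures showed no movement beyond image noise.
  - The top view matches the start picture around the core, the jar and the edge of the book.
  - The gripper is clear of everything.
- **Disagreements:** The wrist camera's calibration was off by about 2 mm, so I aligned the case to the slot directly in the image. I also mistyped one sideways shift by about 35 mm during the carry, in free air, and corrected it on the next move.

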